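Open the came shear and feed the zinc strip to the length stop

TASK

Get the bench shear ready for a cut. Push its blade arm up by the cross-handle, past the balance point, until the counterweight carries it fully open and it stays there by itself; then push the zinc strip endways along its guide, under the raised blade, until its front end butts against the length stop. The strip is only to be pushed, never lifted out of its guide; leave the things standing around where they are.

Things in the scene. Friction and masses are not known exactly. Their poses are not given: they have to be found in the camera images.
- shear: bench shear, green casting, steel beds, bolted down. Origin: middle of its underside, on the bench. Axes: x from the cross-handle towards the hinge, y to the infeed side (where the strip lies), z up. Blade plane: y = -3 mm. Infeed bed: top 50 mm above the bench, y 10 to 100 mm, x -75 to 130 mm. Outfeed bed: top 49 mm, y -10 to -85 mm, same x. The guide's centre line is x = -20 mm
- pivot (a point): point on the hinge axis of the blade arm, at x = 85, y = -3, z = 90 mm of the shear; the axis runs along the shear's y
- shear_arm (a joint): angle of the blade arm: 0 shut (blade down in its slot), growing as the handle goes up and over towards +x of the shear; 1.15 rad is fully open, on its buffer. A 56 mm steel counterweight sits on the cranked tail behind the hinge: below the balance point (about 0.58 rad) the arm falls shut by itself, above it it falls open and stays. Pushing the handle takes 2 to 4 N
- handle (a point): centre of the arm's cross-handle, a black bar 24 mm in diameter, 118 mm long, parallel to the shear's y, 199 mm from the hinge axis (195 mm before it and 40 mm higher when shut, so 130 mm above the bench). A 15 mm neck runs from its middle straight towards the hinge; either side of the neck the bar is free all round
- length_stop: aluminium block with a brass thumbscrew, clamped to the outfeed bed (it does not move), its axes parallel to the shear's; origin in the line of the strip, 8 mm behind its stop face
- stop_face (a point): middle of the stop face, which looks to +y of the shear, against which the front end of the strip must butt
- came_mid (a point): centre of the zinc strip, a bright rigid H-section bar, 20 mm wide, 150 mm long (its y, along the guide), 8 mm high, 0.15 kg, loose. It lies on the infeed bed in a 22.5 mm wide channel from y = 12 to 100 mm of the shear, between a 12 mm high fence (+x side) and a 6 mm high rail (-x side); on the outfeed bed the fence goes on alone
- came_front (a point): middle of the front end face of the strip (the -y end). At the start it stands a little before the shut blade, which bars the way
- came_tail (a point): middle of the rear end face of the strip (its +y end), to push on, 54 mm above the bench. The rear 10 mm or more overhang the bed's edge into free air throughout, down to the bench
- setting_block: beech block 32 x 60 x 22 mm, loose bystander; origin under its centre
- cup_nails: clear pot with nails, 107 mm wide, 98 mm high, loose bystander; origin under its centre
- cutting_oil: small white bottle with a white cap, 42 mm wide, 96 mm high, loose bystander; origin under its centre
- glass_cutter: glass cutter with a brass end and green grip, 145 mm long, 14 mm thick, lying, loose bystander; origin under its centre, long axis y

How it is judged:
By the outcome, as a careful person would: the job done as asked, in the order asked, and still so for the second after the job is handed in, with the robot touching nothing.
It also fails if it takes over 48 s, if anything falls off the work surface, if the arm or the gripper's body presses on something with over 40 N, if the wrist force passes 120 N, or if a joint passes its speed limit or range.

ROBOT

A 7-joint arm with a two-finger parallel gripper is mounted at the origin on a cart in front of the work surface, level with it; the furniture and walls round the work are solid. World frame = base frame: x ahead of the robot, y to its left, z up, the work surface at z = 0. Lengths are in m, angles in rad, forces in N, time in s.
With the tool pointing down it reaches from about 0.4 to 0.875 m from the base axis. Payload 19.3 kg.
Tool frame: the origin (TCP) lies at the very end of the fingers, on their centre line; the grasp point (between the pads) lies 19 mm behind it; z points along the fingers, y is the line along which they close (so a half turn about z gives the same grasp; the last joint's range is limited). The gripper opens to 85 mm and grips with 20 to 120 N. Pads are 22 mm wide; open, the fingers measure 114 mm over their backs; the gripper's body (76 mm by 85 mm) begins 54 mm behind the grasp point. The pads swing forward as they close: fully open they stand 13 mm farther back than shut.
Start: joints at [1.2, 0.521, -0.036, 1.599, 0.021, 1.021, -0.113], TCP at [0.185, -0.597, 0.231] pointing down, gripper open.
Joint ranges: [-2.91, 2.91], [-0.3, 2.13], [-1.5, 1.42], [0.17, 2.43], [-1.26, 4.41], [0.16, 1.93], [-2.52, 2.52]. Speed limits (rad/s): [1.89, 1.89, 2.39, 2.39, 3.01, 3.01, 3.01].

INTERFACE

Orientations are given as [roll, pitch, yaw] about the fixed x, y, z axes, in that order (R = Rz(yaw) Ry(pitch) Rx(roll)).
In Python, from workcell import monitor, optics, job_done gives the robot as it stands.
- The arm moves only by the shell command python3 -m handwheel 'ROWS' [FORCE]. ROWS is JSON, a list of rows, each an object of numbers: "dx", "dy", "dz": the shift along the tool's x, y, z in cm; "wx", "wy", "wz": the turn, a rotation vector about the tool's x, y, z in rad; "claw": the opening in per cent of the stroke, from 0 (shut) to 100 (fully open). A call has 1 to 8 rows; each row shifts and turns the commanded pose from where the row before left it, along the tool's axes as they then stand; what a row does not reach is not made up. A row lasts 1/8 s, in which the tool goes at most 62.5 mm and 10.7 degrees, less where a joint would pass 70% of its speed; a pose out of reach is approached as far as the arm can. A call with a gripper value outside its range is refused whole. The fingers move at their own pace and stop on an object; FORCE is the grip in N (left out, the last holds). Time passes only in rows, so rows that do not move let the fingers close. It gives the time, the measured TCP pose, the force, the opening and the grip force at its end, in the units of the state.
- monitor.observe(): the state, without advancing time (a new reading comes with each control period).
- optics.grab_frame(name): name is "scene" or "top" or "wrist"; returns a dict with "frame" (480x640x3 uint8, blue, green, red), "fovy" (degrees; the focal length in pixels is half the picture's height over the tangent of half this angle, whatever the lens; pixels are square), "cx", "cy" (the principal point, pixels), "R" (3x3) and "t" (3): a world point X has camera coordinates R X + t. Camera axes: x right, y down, z forward; pixel columns grow to the right and rows downward; lengths in m; the calibration is good to about 2 mm. A picture is of the moment at which its call begins. There is no depth.
- job_done(): hands the job in; it is judged then, once.
Trained networks look in the newest picture that a camera, given by its name, has taken for a name from the list of things; names that differ only in an ending like _2 or _b are one class to them, and where a whole thing is asked for, a point or a joint stands for the part that bears it (a point fixed in the world has none). Each returns a list of dicts, best first, with "p" (0 to 1); they miss things now and then, are a little off and sometimes report something else, mostly with a low value. They report only what shows in the picture. A call takes as long as a camera call.
- optics.masks_of(name, camera): "region" (480x640 bool, what is visible of it) and "rect" ([left, top, width, height] in pixels, round what is visible of it).
The state is a dict: "clock": time; "qpos": joint angles; "qd": joint speeds; "joint_efforts": joint torques, N m; "position": TCP position; "tool_rot": TCP orientation; "force": force on the tool from outside, world axes, zero at the start; "moment": the same for the moment, N m; "grip_width": finger opening in m; "finger_force": force on a finger pad.
Only numpy, scipy, OpenCV 4.12 (cv2) and the standard library are available. Lean on these libraries where they do the work, as an engineer would, in place of code of your own. Each camera call takes 0.05 s, during which the arm holds its last target. There are 200 camera calls.

## Working session

There is one attempt and no reset: what is moved stays moved. The work goes in short steps, Python scripts to look and compute and a shell command to move; the robot and the scene stay as the last step left them, time stands still between calls to the robot, and variables do not carry over. Pictures are saved under pics/ and viewed, at most 10 in all, crops included, and the job is handed in when it is done.

```bash
mkdir -p pics; python3 - <<'E'
from workcell import monitor, optics
import cv2,numpy as np
s=monitor.observe()
for k in s: print(k,np.round(s[k],3))
for c in ["scene","top"]:
    d=optics.grab_frame(c); cv2.imwrite(f"pics/{c}0.png",d["frame"])
    print(c,d["fovy"],d["cx"],d["cy"],np.round(d["R"],4).tolist(),np.round(d["t"],4))
    for n in ["shear","came_mid","length_stop","handle","setting_block","cup_nails","cutting_oil","glass_cutter"]:
        try:
            print(n,[(round(m["p"],2),np.round(m["rect"]).tolist()) for m in optics.masks_of(n,c)[:2]])
        except Exception as e: print(n,e)
E
```

```text
clock 0.0
qpos [ 1.2    0.522 -0.036  1.6    0.021  1.021 -0.113]
qd [-0.     0.004  0.     0.001 -0.003  0.     0.   ]
joint_efforts [-1.0000e-03 -9.2712e+01  1.9800e+00 -3.6993e+01  1.8000e-02  8.0000e-03
 -0.0000e+00]
position [ 0.185 -0.597  0.231]
tool_rot [-3.14   0.     0.301]
force [ 0.699 -0.15  -0.351]
moment [ 0.01   0.003 -0.017]
finger_force 0.0
grip_width 0.085
scene 56.638667815592186 314.3504634557245 236.73482600463714 [[-0.8913, -0.4531, 0.0142], [-0.2661, 0.4975, -0.8256], [0.3671, -0.7397, -0.564]] [0.6301 0.1534 0.8376]
shear [(0.82, [252.0, 178.0, 122.0, 131.0])]
came_mid [(0.86, [328.0, 236.0, 69.0, 27.0])]
length_stop [(0.38, [306.0, 219.0, 8.0, 10.0])]
handle [(0.63, [266.0, 180.0, 98.0, 82.0])]
setting_block [(0.64, [365.0, 293.0, 21.0, 22.0]), (0.5, [329.0, 237.0, 69.0, 23.0])]
cup_nails [(0.92, [303.0, 279.0, 66.0, 80.0])]
cutting_oil [(0.7, [262.0, 204.0, 18.0, 31.0])]
glass_cutter [(0.73, [359.0, 231.0, 59.0, 17.0]), (0.67, [268.0, 178.0, 98.0, 84.0])]
top 51.1938745666996 325.41613889512166 239.65875267997947 [[0.0067, -0.9998, 0.0166], [-0.9802, -0.0099, -0.1978], [0.198, -0.015, -0.9801]] [0.1336 0.6276 0.8947]
shear [(0.56, [232.0, 199.0, 165.0, 98.0])]
came_mid [(0.83, [327.0, 246.0, 18.0, 83.0])]
length_stop [(0.55, [326.0, 214.0, 25.0, 11.0])]
handle []
setting_block [(0.61, [234.0, 197.0, 162.0, 98.0]), (0.56, [276.0, 298.0, 16.0, 33.0])]
cup_nails [(0.81, [196.0, 274.0, 56.0, 56.0]), (0.6, [329.0, 246.0, 13.0, 79.0])]
cutting_oil [(0.8, [324.0, 168.0, 19.0, 32.0])]
glass_cutter [(0.91, [395.0, 265.0, 8.0, 72.0])]
```

```bash
python3 - <<'E'
import cv2
a=cv2.imread("pics/top0.png")[130:370,180:500]; cv2.imwrite("pics/top0c.png",cv2.resize(a,(800,600),interpolation=cv2.INTER_CUBIC))
a=cv2.imread("pics/scene0.png")[150:370,210:470]; cv2.imwrite("pics/scene0c.png",cv2.resize(a,(709,600),interpolation=cv2.INTER_CUBIC))
E
```

```text
(no output)
```

View pics/top0c.png

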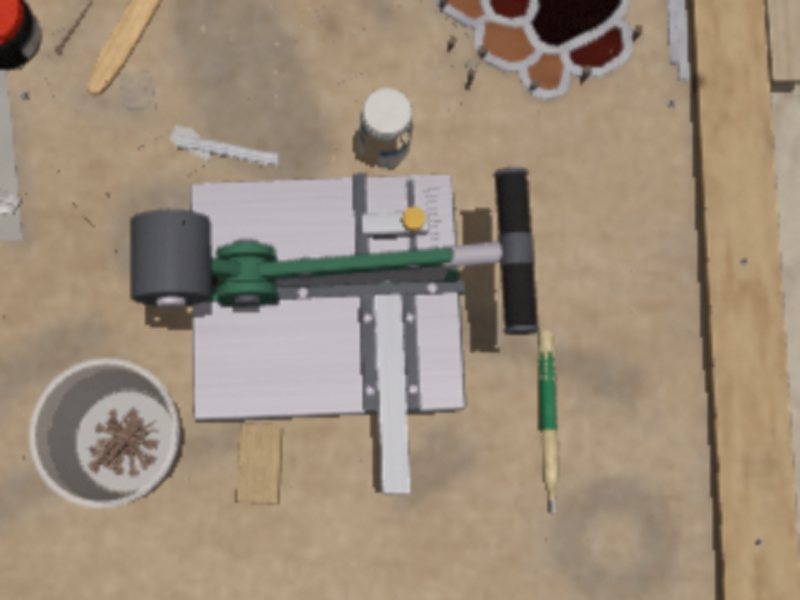

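View pics/scene0c.png

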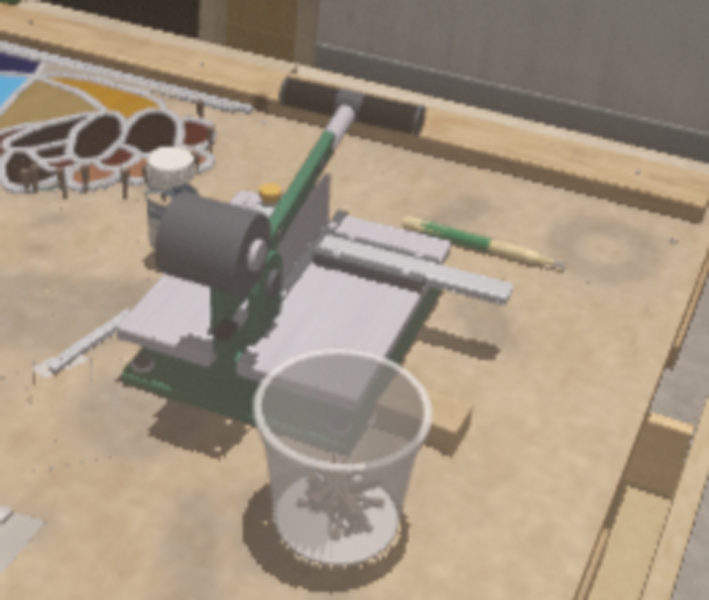

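Top view: the shear's x axis points image-left and its y axis image-down. The bed corners (crop) are (195,418), (465,408), (192,183) and (452,175); the handle bar runs from (512,170) to (520,330), and the strip tail is at (396,490). The scene view shows the arm shut, with nothing in the way of the tail.

```bash
cat > h.py <<'E'
import numpy as np, cv2
from workcell import monitor, optics
from scipy.optimize import least_squares
def K(d):
    f=240/np.tan(np.radians(d["fovy"]/2)); return np.array([[f,0,d["cx"]],[0,f,d["cy"]],[0,0,1]])
def proj(d,X):
    c=np.asarray(X)@np.array(d["R"]).T+d["t"]; p=c@K(d).T; return p[:,:2]/p[:,2:]
def ray(d,u,z):
    R=np.array(d["R"]); C=-R.T@d["t"]; v=R.T@np.linalg.solve(K(d),[u[0],u[1],1]); return C+v*(z-C[2])/v[2]
def S2W(p,X):
    X=np.atleast_2d(X)/1000.; c,s=np.cos(p[2]),np.sin(p[2])
    return np.c_[p[0]+c*X[:,0]-s*X[:,1],p[1]+s*X[:,0]+c*X[:,1],X[:,2]]
E
python3 - <<'E'
from h import *
d=optics.grab_frame("top"); e=optics.grab_frame("scene")
tp=lambda x,y:(180+x/2.5,130+y/2.5)
sp=lambda x,y:(210+x*260/709,150+y*220/600)
obs=[(d,(130,100,50),tp(195,419)),(d,(-75,100,50),tp(465,409)),(d,(130,-85,49),tp(192,183)),(d,(-75,-85,49),tp(452,175)),
 (d,(-110,0,130),tp(516,250)),(e,(-110,56,130),sp(420,117)),(e,(-110,-62,130),sp(288,92))]
r=lambda p:np.concatenate([proj(c,S2W(p,X))[0]-u for c,X,u in obs])
s=least_squares(r,[.6,0,np.pi/2]); p=s.x
print("pose",p.round(4),np.round(s.fun,1)); np.save("p.npy",p)
print("handle",S2W(p,(-110,-3,130)),"grip pt",S2W(p,(-110,28,130)),"pivot",S2W(p,(85,-3,90)))
t=ray(d,tp(396,491),.054); f=ray(d,tp(388,296),.058); print("tail",t,"front",f)
print("stop px->",ray(d,tp(383,234),.055),ray(d,tp(383,234),.06))
c,s_=np.cos(p[2]),np.sin(p[2])
for q in (t,f,ray(d,tp(383,236),.055)): v=q[:2]-p[:2]; print("shear mm",1e3*(c*v[0]+s_*v[1]),1e3*(-s_*v[0]+c*v[1]))
E
```

```text
pose [0.6228 0.1406 1.6232] [-0.1  0.   0.3 -0.8 -0.7 -0.2 -0.3 -1.1  0.4  1.5  1.2  0.7 -0.8 -1.2]
handle [[0.63155183 0.0309046  0.13      ]] grip pt [[0.60059435 0.02928168 0.13      ]] pivot [[0.62134316 0.22563719 0.09      ]]
tail [0.46368491 0.11350507 0.054     ] front [0.61037873 0.12001943 0.058     ]
stop px-> [0.65968247 0.12392422 0.055     ] [0.65850374 0.12407924 0.06      ]
shear mm -18.724601223691923 160.31240906655648
shear mm -19.898917859192675 13.4787090880583
shear mm -18.503202650663567 -34.37456345574244
```

```bash
python3 -m handwheel '[{"wz":0.13},{"wz":0.12},{"dx":3.2,"dy":-4.3},{"dx":3.2,"dy":-4.3},{"dx":3.2,"dy":-4.3},{"dx":3.2,"dy":-4.3},{"dx":3.2,"dy":-4.3},{"dx":3.2,"dy":-4.3}]'
python3 -m handwheel '[{"dx":3.2,"dy":-4.3},{"dx":3.2,"dy":-4.3},{"dx":3.2,"dy":-4.3},{"dx":3.2,"dy":-4.3},{"dx":3.2,"dy":-4.3},{"dx":3.2,"dy":-4.3},{"dx":3.2,"dy":-4.3},{"dx":0}]'
```

```text
schema error: expected keys dx, dy, dz, wx, wy, wz, claw
schema error: expected keys dx, dy, dz, wx, wy, wz, claw
```

```bash
python3 - <<'E'
from h import *
d=optics.grab_frame("wrist"); im=d["frame"].copy(); p=np.load("p.npy")
for X in [(-110,56,130),(-110,-62,130),(-110,29,130),(-20,86,54),(-20,160,54)]:
    u=proj(d,S2W(p,X))[0]; print(X,u.round()); cv2.circle(im,tuple(int(v) for v in u),3,(0,0,255),-1)
cv2.imwrite("pics/w1.png",im); s=monitor.observe(); print(s["position"],s["tool_rot"],s["clock"])
E
```

```text
(-110, 56, 130) [-1877. -2171.]
(-110, -62, 130) [-3103. -4577.]
(-110, 29, 130) [-2063. -2536.]
(-20, 86, 54) [-1095. -1102.]
(-20, 160, 54) [-967. -796.]
[ 0.18517746 -0.59693126  0.23130184] [-3.14158551e+00 -2.85404500e-05  3.00762287e-01] 1.05
```

View pics/w1.png

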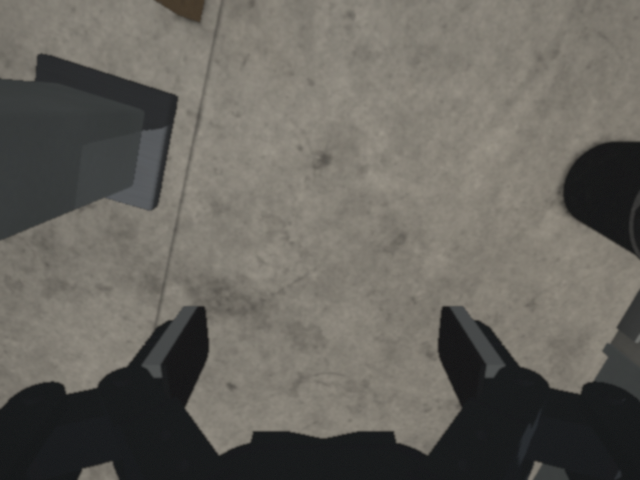

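The rows were refused because every key is needed, so the arm has not moved. The picture shows only the floor beside the bench, with a grey object at the upper left (100,140). I'll go up first, then across.

```bash
python3 -m handwheel '[{"dx":0,"dy":0,"dz":-5,"wx":0,"wy":0,"wz":0.13,"claw":100},{"dx":0,"dy":0,"dz":-5,"wx":0,"wy":0,"wz":0.12,"claw":100},{"dx":3.2,"dy":-4.3,"dz":0,"wx":0,"wy":0,"wz":0,"claw":100},{"dx":3.2,"dy":-4.3,"dz":0,"wx":0,"wy":0,"wz":0,"claw":100},{"dx":3.2,"dy":-4.3,"dz":0,"wx":0,"wy":0,"wz":0,"claw":100},{"dx":3.2,"dy":-4.3,"dz":0,"wx":0,"wy":0,"wz":0,"claw":100},{"dx":3.2,"dy":-4.3,"dz":0,"wx":0,"wy":0,"wz":0,"claw":100},{"dx":3.2,"dy":-4.3,"dz":0,"wx":0,"wy":0,"wz":0,"claw":100}]'
```

```text
clock: 2.05
position: [0.3646, -0.328, 0.3315]
tool_rot: [3.141, -0.0, 0.051]
force: [1.2, -0.8, 0.6]
grip_width: 0.0851
finger_force: 0.0
```

```bash
python3 -m handwheel '[{"dx":3.2,"dy":-4.3,"dz":0,"wx":0,"wy":0,"wz":0,"claw":100},{"dx":3.2,"dy":-4.3,"dz":0,"wx":0,"wy":0,"wz":0,"claw":100},{"dx":3.2,"dy":-4.3,"dz":0,"wx":0,"wy":0,"wz":0,"claw":100},{"dx":3.2,"dy":-4.3,"dz":0,"wx":0,"wy":0,"wz":0,"claw":100},{"dx":3.2,"dy":-4.3,"dz":0,"wx":0,"wy":0,"wz":0,"claw":100},{"dx":3.2,"dy":-4.3,"dz":0,"wx":0,"wy":0,"wz":0,"claw":100},{"dx":3.2,"dy":-4.3,"dz":3,"wx":0,"wy":0,"wz":0,"claw":100},{"dx":0,"dy":0,"dz":3,"wx":0,"wy":0,"wz":0,"claw":100}]'
python3 - <<'E'
from h import *
d=optics.grab_frame("wrist"); im=d["frame"].copy(); p=np.load("p.npy"); cv2.imwrite("pics/w2raw.png",im)
for X in [(-110,56,130),(-110,-62,130),(-110,29,130),(-20,86,54),(-20,160,54)]:
    u=proj(d,S2W(p,X))[0]; print(X,u.round()); cv2.circle(im,tuple(int(v) for v in u),3,(0,0,255),-1)
cv2.imwrite("pics/w2.png",im); s=monitor.observe(); print(s["position"],s["tool_rot"],s["clock"])
E
```

```text
clock: 3.05
position: [0.5735, -0.0133, 0.2702]
tool_rot: [-3.14, -0.001, 0.056]
force: [0.6, -0.9, -0.8]
grip_width: 0.0853
finger_force: 0.0
(-110, 56, 130) [268. 219.]
(-110, -62, 130) [261.  42.]
(-110, 29, 130) [267. 182.]
(-20, 86, 54) [184. 228.]
(-20, 160, 54) [192. 299.]
[ 0.57122625 -0.01574351  0.26640355] [-3.14071941  0.00473808  0.05381419] 3.1
```

View pics/w2.png

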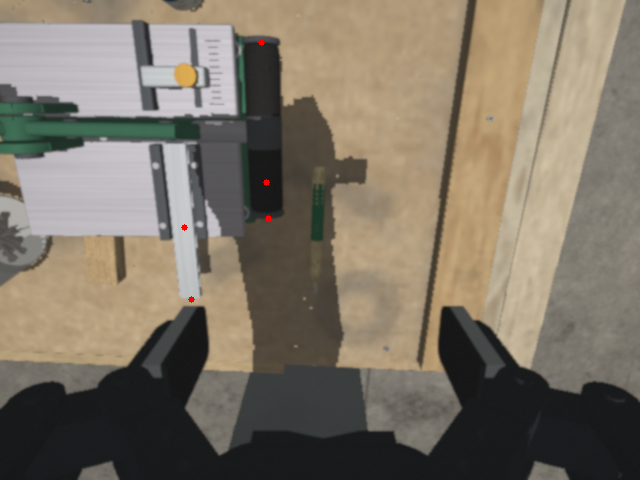

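The wrist view confirms the fit: the projected handle points (267,182) and strip tail (192,299) lie on the real ones within about 3 px.

```bash
python3 -m handwheel '[{"dx":1.5,"dy":-2.2,"dz":0,"wx":0,"wy":0,"wz":0,"claw":100},{"dx":1.6,"dy":-2.1,"dz":0,"wx":0,"wy":0,"wz":0,"claw":100},{"dx":0,"dy":0,"dz":2,"wx":0,"wy":0,"wz":0,"claw":100},{"dx":0,"dy":0,"dz":0,"wx":0,"wy":0,"wz":0,"claw":100},{"dx":0,"dy":0,"dz":0,"wx":0,"wy":0,"wz":0,"claw":100}]'
```

```text
clock: 3.72
position: [0.6012, 0.0264, 0.2523]
tool_rot: [3.141, -0.001, 0.05]
force: [0.2, -0.1, 0.0]
grip_width: 0.0857
finger_force: 0.0
```

```bash
python3 -m handwheel '[{"dx":0,"dy":-0.3,"dz":3,"wx":0,"wy":0,"wz":0,"claw":100},{"dx":0,"dy":0,"dz":3,"wx":0,"wy":0,"wz":0,"claw":100},{"dx":0,"dy":0,"dz":3,"wx":0,"wy":0,"wz":0,"claw":100},{"dx":0,"dy":0,"dz":3,"wx":0,"wy":0,"wz":0,"claw":100},{"dx":0,"dy":0,"dz":2.1,"wx":0,"wy":0,"wz":0,"claw":100},{"dx":0,"dy":0,"dz":0,"wx":0,"wy":0,"wz":0,"claw":100}]' 20
python3 -m handwheel '[{"dx":0,"dy":0,"dz":0,"wx":0,"wy":0,"wz":0,"claw":20},{"dx":0,"dy":0,"dz":0,"wx":0,"wy":0,"wz":0,"claw":15},{"dx":0,"dy":0,"dz":0,"wx":0,"wy":0,"wz":0,"claw":10},{"dx":0,"dy":0,"dz":0,"wx":0,"wy":0,"wz":0,"claw":10},{"dx":0,"dy":0,"dz":0,"wx":0,"wy":0,"wz":0,"claw":10},{"dx":0,"dy":0,"dz":0,"wx":0,"wy":0,"wz":0,"claw":10}]' 25
```

```text
clock: 4.47
position: [0.6006, 0.0295, 0.11]
tool_rot: [3.141, 0.001, 0.05]
force: [-0.6, -0.3, -0.0]
grip_width: 0.0852
finger_force: 0.0
clock: 5.22
position: [0.6011, 0.0298, 0.1109]
tool_rot: [3.141, -0.001, 0.051]
force: [-1.3, -1.6, 6.1]
grip_width: 0.023
finger_force: 24.2
```

```bash
python3 -m handwheel '[{"dx":0,"dy":-0.48,"dz":-1.88,"wx":0,"wy":0,"wz":0,"claw":10},{"dx":0,"dy":-0.68,"dz":-1.87,"wx":0,"wy":0,"wz":0,"claw":10},{"dx":0,"dy":-0.87,"dz":-1.79,"wx":0,"wy":0,"wz":0,"claw":10},{"dx":0,"dy":0,"dz":0,"wx":0,"wy":0,"wz":0,"claw":10}]'
```

```text
clock: 5.72
position: [0.6002, 0.0489, 0.1673]
tool_rot: [3.139, -0.001, 0.05]
force: [1.3, -9.1, 2.3]
grip_width: 0.0229
finger_force: 25.0
```

```bash
python3 -m handwheel '[{"dx":0,"dy":-1.0,"dz":-1.7,"wx":0,"wy":0,"wz":0,"claw":10},{"dx":0,"dy":-1.18,"dz":-1.58,"wx":0,"wy":0,"wz":0,"claw":10},{"dx":0,"dy":-1.33,"dz":-1.46,"wx":0,"wy":0,"wz":0,"claw":10},{"dx":0,"dy":-1.48,"dz":-1.31,"wx":0,"wy":0,"wz":0,"claw":10},{"dx":0,"dy":0,"dz":0,"wx":0,"wy":0,"wz":0,"claw":10}]'
```

```text
clock: 6.35
position: [0.5983, 0.0961, 0.2294]
tool_rot: [3.136, -0.003, 0.048]
force: [-7.1, -26.8, 30.2]
grip_width: 0.0228
finger_force: 27.1
```

```bash
python3 - <<'E'
from h import *
e=optics.grab_frame("scene"); cv2.imwrite("pics/s2.png",cv2.resize(e["frame"][100:340,190:470],(700,600),interpolation=cv2.INTER_CUBIC))
E
```

```text
(no output)
```

View pics/s2.png

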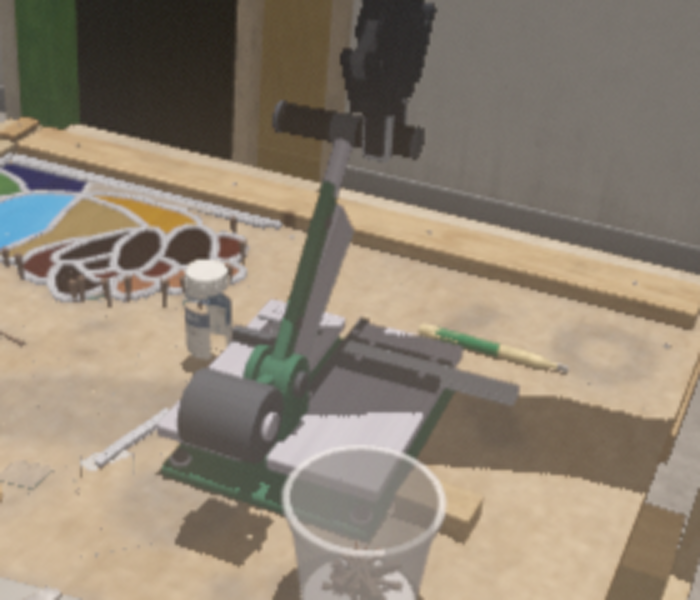

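The arm is at about 0.68 rad, past balance, with the bar in the fingers. My arc runs slightly inside the true one, which shows as a 40 N outward load, so I'll move outward, loosen the grip and lead the bar loosely the rest of the way.

```bash
python3 -m handwheel '[{"dx":0,"dy":0.2,"dz":-0.3,"wx":0,"wy":0,"wz":0,"claw":10},{"dx":0,"dy":0,"dz":0,"wx":0,"wy":0,"wz":0,"claw":42},{"dx":0,"dy":0,"dz":0,"wx":0,"wy":0,"wz":0,"claw":42},{"dx":0,"dy":0,"dz":0,"wx":0,"wy":0,"wz":0,"claw":42}]'

```

```text
clock: 6.9
position: [0.5972, 0.0984, 0.229]
tool_rot: [-3.141, 0.001, 0.051]
force: [-0.4, 0.9, -0.2]
grip_width: 0.0359
finger_force: 0.5
```

```bash
python3 -m handwheel '[{"dx":0,"dy":-1.6,"dz":-1.2,"wx":0,"wy":0,"wz":0,"claw":42},{"dx":0,"dy":-1.7,"dz":-1.0,"wx":0,"wy":0,"wz":0,"claw":42},{"dx":0,"dy":-1.8,"dz":-0.8,"wx":0,"wy":0,"wz":0,"claw":42},{"dx":0,"dy":-1.9,"dz":-0.6,"wx":0,"wy":0,"wz":0,"claw":42},{"dx":0,"dy":0,"dz":0,"wx":0,"wy":0,"wz":0,"claw":42},{"dx":0,"dy":0,"dz":0,"wx":0,"wy":0,"wz":0,"claw":60},{"dx":0,"dy":0,"dz":0,"wx":0,"wy":0,"wz":0,"claw":100},{"dx":0,"dy":0,"dz":0,"wx":0,"wy":0,"wz":0,"claw":100}]'

```

```text
clock: 7.9
position: [0.5939, 0.1674, 0.2651]
tool_rot: [3.141, 0.0, 0.05]
force: [0.7, 0.6, 0.4]
grip_width: 0.0846
finger_force: 0.0
```

```bash
python3 -m handwheel '[{"dx":0,"dy":0,"dz":-3,"wx":0,"wy":0,"wz":0,"claw":100},{"dx":0,"dy":0,"dz":-4,"wx":0,"wy":0,"wz":0,"claw":100},{"dx":-5,"dy":0,"dz":-3,"wx":0,"wy":0,"wz":0,"claw":0},{"dx":-5,"dy":0,"dz":0,"wx":0,"wy":0,"wz":0,"claw":0},{"dx":-5,"dy":2,"dz":0,"wx":0,"wy":0,"wz":0,"claw":0},{"dx":-3,"dy":2,"dz":0,"wx":0,"wy":0,"wz":0,"claw":0},{"dx":0,"dy":0,"dz":0,"wx":0,"wy":0,"wz":0,"claw":0}]'
python3 - <<'E'
from h import *
e=optics.grab_frame("scene"); cv2.imwrite("pics/s3.png",cv2.resize(e["frame"][100:340,190:470],(700,600),interpolation=cv2.INTER_CUBIC)); print(monitor.observe()["position"])
E
```

```text
clock: 8.78
position: [0.4149, 0.1174, 0.3659]
tool_rot: [3.141, -0.001, 0.049]
force: [0.0, 0.4, 0.7]
grip_width: -0.0
finger_force: 0.0
[0.41595615 0.11822551 0.36581821]
```

View pics/s3.png

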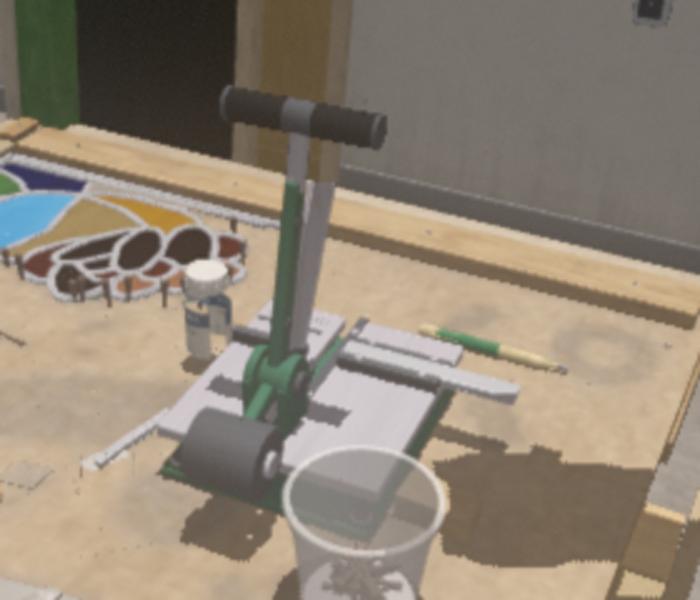

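The arm stands fully open by itself. Next I go down behind the tail with the fingers closed.

```bash
python3 -m handwheel '[{"dx":1.4,"dy":0.7,"dz":5,"wx":0,"wy":0,"wz":0,"claw":0},{"dx":0,"dy":0,"dz":5,"wx":0,"wy":0,"wz":0,"claw":0},{"dx":0,"dy":0,"dz":5,"wx":0,"wy":0,"wz":0,"claw":0},{"dx":0,"dy":0,"dz":5,"wx":0,"wy":0,"wz":0,"claw":0},{"dx":0,"dy":0,"dz":3,"wx":0,"wy":0,"wz":0,"claw":0},{"dx":0,"dy":0,"dz":0,"wx":0,"wy":0,"wz":0,"claw":0},{"dx":0,"dy":0,"dz":0,"wx":0,"wy":0,"wz":0,"claw":0}]'
python3 - <<'E'
from h import *
p=np.load("p.npy"); d=optics.grab_frame("wrist"); im=d["frame"].copy()
e=optics.grab_frame("top"); print("top handle pred",proj(e,S2W(p,(42,-3,284))))
for X in [(-20,160,54),(-20,11,58),(-20,-34,55)]:
    u=proj(d,S2W(p,X))[0]; cv2.circle(im,tuple(int(v) for v in u),3,(0,0,255),-1); print(u)
a=cv2.resize(e["frame"][130:370,220:460],(480,480))
cv2.imwrite("pics/w4.png",cv2.resize(np.hstack([im,a]),(800,343),interpolation=cv2.INTER_AREA)); print(monitor.observe()["position"])
E
```

```text
clock: 9.7
position: [0.4312, 0.1131, 0.1361]
tool_rot: [-3.141, -0.001, 0.051]
force: [0.4, 0.4, 1.3]
grip_width: -0.0
finger_force: 0.0
top handle pred [[298.13446584 211.38939078]]
[328.40681014 193.21217034]
[ 329.39932382 -132.40476069]
[ 329.65659557 -259.89554505]
[0.43131484 0.11292562 0.13640326]
```

View pics/w4.png

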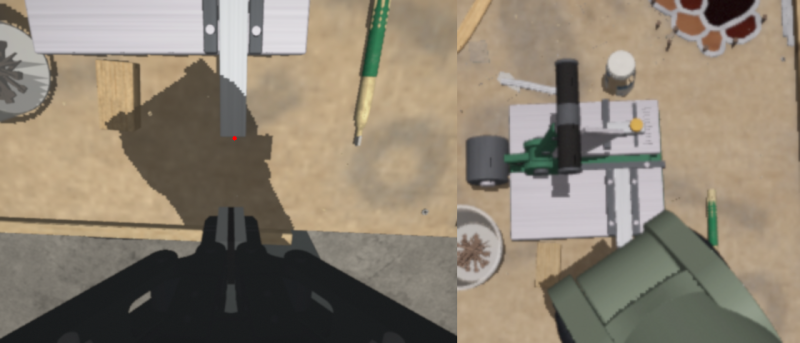

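The dot sits on the tail at (233,137) and the fingers are in line with it.

```bash
python3 -m handwheel '[{"dx":0,"dy":0,"dz":4,"wx":0,"wy":0,"wz":0,"claw":0},{"dx":0,"dy":0,"dz":4,"wx":0,"wy":0,"wz":0,"claw":0},{"dx":0,"dy":0,"dz":1.6,"wx":0,"wy":0,"wz":0,"claw":0},{"dx":0,"dy":0,"dz":0,"wx":0,"wy":0,"wz":0,"claw":0},{"dx":0,"dy":0,"dz":0,"wx":0,"wy":0,"wz":0,"claw":0}]'
python3 -m handwheel '[{"dx":0.7,"dy":0,"dz":0,"wx":0,"wy":0,"wz":0,"claw":0},{"dx":0.7,"dy":0,"dz":0,"wx":0,"wy":0,"wz":0,"claw":0},{"dx":0.7,"dy":0,"dz":0,"wx":0,"wy":0,"wz":0,"claw":0},{"dx":0.7,"dy":0,"dz":0,"wx":0,"wy":0,"wz":0,"claw":0},{"dx":0.7,"dy":0,"dz":0,"wx":0,"wy":0,"wz":0,"claw":0},{"dx":0.7,"dy":0,"dz":0,"wx":0,"wy":0,"wz":0,"claw":0},{"dx":0.7,"dy":0,"dz":0,"wx":0,"wy":0,"wz":0,"claw":0},{"dx":0,"dy":0,"dz":0,"wx":0,"wy":0,"wz":0,"claw":0}]'
```

```text
clock: 10.42
position: [0.4312, 0.1128, 0.0404]
tool_rot: [-3.141, -0.002, 0.051]
force: [0.0, 0.2, -0.2]
grip_width: -0.0
finger_force: 0.0
clock: 11.42
position: [0.48, 0.1152, 0.0392]
tool_rot: [-3.141, -0.0, 0.05]
force: [-0.1, 0.2, -0.4]
grip_width: -0.0004
finger_force: 0.0
```

```bash
python3 -m handwheel '[{"dx":0.3,"dy":0,"dz":0,"wx":0,"wy":0,"wz":0,"claw":0},{"dx":0.3,"dy":0,"dz":0,"wx":0,"wy":0,"wz":0,"claw":0},{"dx":0.2,"dy":0,"dz":0,"wx":0,"wy":0,"wz":0,"claw":0},{"dx":0.2,"dy":0,"dz":0,"wx":0,"wy":0,"wz":0,"claw":0},{"dx":0,"dy":0,"dz":0,"wx":0,"wy":0,"wz":0,"claw":0}]'
python3 - <<'E'
from h import *
p=np.load("p.npy"); d=optics.grab_frame("wrist"); im=d["frame"].copy()
e=optics.grab_frame("top"); s=optics.grab_frame("scene")
a=cv2.resize(e["frame"][180:280,290:390],(400,400),interpolation=cv2.INTER_CUBIC); b=cv2.resize(s["frame"][200:300,280:380],(400,400),interpolation=cv2.INTER_CUBIC)
cv2.imwrite("pics/w5.png",np.hstack([a,b]))
print(proj(e,S2W(p,[(-20,-34,55)])))
E
```

```text
clock: 12.05
position: [0.4895, 0.1156, 0.0392]
tool_rot: [-3.141, -0.0, 0.051]
force: [-0.4, -0.1, 0.1]
grip_width: 0.0002
finger_force: 0.0
[[333.98196196 224.55697842]]
```

View pics/w5.png

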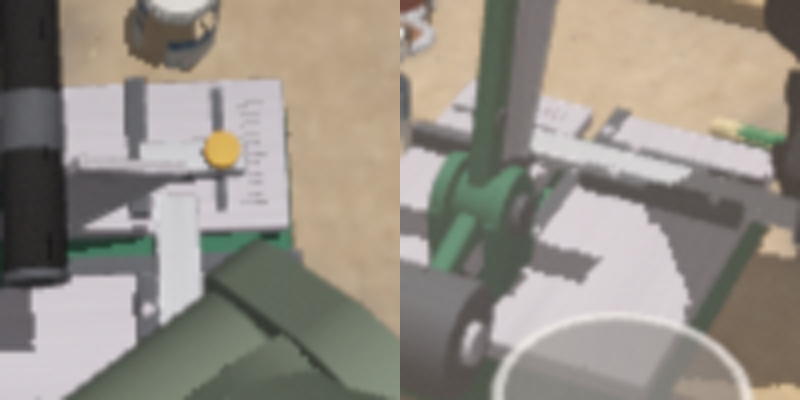

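The strip is moving straight along the guide. In the left half its front end is at (178,193) and the stop's edge at (178,173), a gap of roughly 8 mm.

```bash
python3 -m handwheel '[{"dx":0.2,"dy":0,"dz":0,"wx":0,"wy":0,"wz":0,"claw":0},{"dx":0.1,"dy":0,"dz":0,"wx":0,"wy":0,"wz":0,"claw":0},{"dx":0.1,"dy":0,"dz":0,"wx":0,"wy":0,"wz":0,"claw":0},{"dx":0.1,"dy":0,"dz":0,"wx":0,"wy":0,"wz":0,"claw":0},{"dx":0,"dy":0,"dz":0,"wx":0,"wy":0,"wz":0,"claw":0}]'
python3 -m handwheel '[{"dx":0.1,"dy":0,"dz":0,"wx":0,"wy":0,"wz":0,"claw":0},{"dx":0.1,"dy":0,"dz":0,"wx":0,"wy":0,"wz":0,"claw":0},{"dx":0,"dy":0,"dz":0,"wx":0,"wy":0,"wz":0,"claw":0}]'
python3 -m handwheel '[{"dx":0.1,"dy":0,"dz":0,"wx":0,"wy":0,"wz":0,"claw":0},{"dx":0.1,"dy":0,"dz":0,"wx":0,"wy":0,"wz":0,"claw":0},{"dx":0,"dy":0,"dz":0,"wx":0,"wy":0,"wz":0,"claw":0}]'
```

```text
clock: 12.82
position: [0.4945, 0.1159, 0.0392]
tool_rot: [-3.142, -0.0, 0.051]
force: [-0.2, -0.0, -0.4]
grip_width: 0.0001
finger_force: 0.1
clock: 13.2
position: [0.4966, 0.116, 0.0392]
tool_rot: [-3.142, -0.0, 0.051]
force: [0.1, -0.2, -0.2]
grip_width: -0.0
finger_force: 0.0
clock: 13.58
position: [0.4985, 0.1161, 0.0392]
tool_rot: [-3.141, -0.0, 0.051]
force: [0.9, -0.1, -0.5]
grip_width: 0.0004
finger_force: 0.1
```

```bash
python3 -m handwheel '[{"dx":0.1,"dy":0,"dz":0,"wx":0,"wy":0,"wz":0,"claw":0},{"dx":0.1,"dy":0,"dz":0,"wx":0,"wy":0,"wz":0,"claw":0},{"dx":0,"dy":0,"dz":0,"wx":0,"wy":0,"wz":0,"claw":0}]'
python3 -m handwheel '[{"dx":0.1,"dy":0,"dz":0,"wx":0,"wy":0,"wz":0,"claw":0},{"dx":0,"dy":0,"dz":0,"wx":0,"wy":0,"wz":0,"claw":0}]'
python3 -m handwheel '[{"dx":0.1,"dy":0,"dz":0,"wx":0,"wy":0,"wz":0,"claw":0},{"dx":0,"dy":0,"dz":0,"wx":0,"wy":0,"wz":0,"claw":0}]'
```

```text
clock: 13.95
position: [0.4991, 0.1161, 0.0391]
tool_rot: [3.141, 0.002, 0.051]
force: [-9.1, 0.0, 7.3]
grip_width: -0.0001
finger_force: 4.7
clock: 14.2
position: [0.4992, 0.116, 0.039]
tool_rot: [3.141, 0.004, 0.051]
force: [-14.9, 0.5, 11.7]
grip_width: -0.0004
finger_force: 7.6
clock: 14.45
position: [0.4993, 0.116, 0.0389]
tool_rot: [3.14, 0.006, 0.051]
force: [-21.7, 0.2, 16.3]
grip_width: 0.0
finger_force: 10.9
```

It is butted against the stop: the force climbs while the position stands still. I'll back off and check.

```bash
python3 -m handwheel '[{"dx":-0.3,"dy":0,"dz":0,"wx":0,"wy":0,"wz":0,"claw":0},{"dx":-1,"dy":0,"dz":0,"wx":0,"wy":0,"wz":0,"claw":0},{"dx":-3,"dy":0,"dz":0,"wx":0,"wy":0,"wz":0,"claw":0},{"dx":-3,"dy":0,"dz":-3,"wx":0,"wy":0,"wz":0,"claw":0},{"dx":-2,"dy":0,"dz":-5,"wx":0,"wy":0,"wz":0,"claw":0},{"dx":0,"dy":0,"dz":-5,"wx":0,"wy":0,"wz":0,"claw":0},{"dx":0,"dy":0,"dz":-5,"wx":0,"wy":0,"wz":0,"claw":0},{"dx":0,"dy":4,"dz":-5,"wx":0,"wy":0,"wz":0,"claw":0}]'
python3 - <<'E'
from h import *
e=optics.grab_frame("top"); s=optics.grab_frame("scene")
a=cv2.resize(e["frame"][180:280,290:390],(400,400),interpolation=cv2.INTER_CUBIC); b=cv2.resize(s["frame"][150:310,240:400],(400,400),interpolation=cv2.INTER_CUBIC)
cv2.imwrite("pics/w6.png",np.hstack([a,b])); print(monitor.observe()["position"],monitor.observe()["force"])
E
```

```text
clock: 15.45
position: [0.4111, 0.0737, 0.2699]
tool_rot: [-3.141, -0.001, 0.055]
force: [1.3, -1.0, -1.0]
grip_width: 0.0
finger_force: 0.0
[0.41300604 0.06998671 0.27204153] [ 1.18501853  0.82099802 -1.02872901]
```

View pics/w6.png

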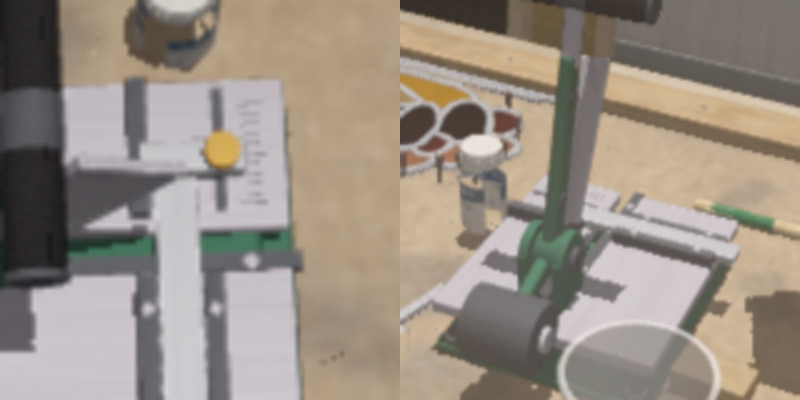

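The strip's front end meets the stop at (178,178), it lies straight in the guide, and the arm is still open.

```bash
python3 -m handwheel '[{"dx":0,"dy":0,"dz":0,"wx":0,"wy":0,"wz":0,"claw":0},{"dx":0,"dy":0,"dz":0,"wx":0,"wy":0,"wz":0,"claw":0}]'; python3 -c "
from workcell import job_done; print(job_done())"
```

```text
clock: 15.8
position: [0.4109, 0.073, 0.2671]
tool_rot: [3.142, 0.002, 0.052]
force: [0.8, 0.1, -0.3]
grip_width: -0.0001
finger_force: 0.0
the job is handed in; nothing more can be done
None
```

The job is handed in at 15.8 s: the blade arm stands fully open by itself, the strip butts against the length stop, and I saw nothing else moved; midway up I gripped the handle slightly off its arc and loaded the fingers to about 40 N before easing off.

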